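# Hang the two-hole tool tray on the bench rack

### The arm

A 6-joint arm with a two-finger parallel gripper is mounted at the origin on the work surface. World frame = base frame: x ahead of the robot, y to its left, z up, the work surface at z = 0. Lengths are in m, angles in degrees, forces in N, time in s.
With the tool pointing down it reaches from about 0.4 to 0.825 m from the base axis. Payload 7 kg.
Tool frame: the origin (TCP) lies at the very end of the fingers, on their centre line; the grasp point (between the pads) lies 19 mm behind it (grasp_offset is the x of the grasp point in the tool frame, in m); x points along the fingers, y is the direction in which the jaws open and shut, and the axes are right-handed (so a half turn about x gives the same grasp; the last joint's range is limited). The gripper opens to 88 mm and grips with 3 to 60 N. Pads are 19 mm wide; open, the fingers measure 130 mm over their backs; the gripper's body (78 mm by 193 mm) begins 47 mm behind the grasp point.
Start: joints at [88.127, 20.546, 0.682, 0, -70.136, -16.507], TCP at [0.213, 0.641, 0.227] pointing down, gripper open.
Joint ranges: [-176.03, 176.03], [-82.01, 121.73], [-58.28, 71.71], [-173.87, 95.51], [-174.79, -0.11], [-173.66, 173.66]. Speed limits (degrees/s): [136.94, 136.94, 172.46, 180, 180, 180].

### API

Orientations are given as [roll, pitch, yaw] about the fixed x, y, z axes, in that order (R = Rz(yaw) Ry(pitch) Rx(roll)).
In Python, from plant import get_obs, snapshot, close_job, grasp_offset gives the robot as it stands.
- The arm moves only by the tool carry_out, never from a script. Its argument "series" is a list that holds one entry, the list of rows, each a list of 6 numbers: the shift along the tool's x, y, z in mm, then the turn, a rotation vector about the tool's x, y, z in degrees. A call has 1 to 10 rows; each row is the pose to reach, as a shift and turn from the pose commanded when the call began, along the tool's axes at that moment; what a row does not reach only later rows make up. A row lasts 1/8 s, in which the tool goes at most 62.5 mm and 10.7 degrees, less where a joint would pass 70% of its speed; a pose out of reach is approached as far as the arm can. A call with a gripper value outside its range is refused whole. "hand" is the gripper's target within -1 to 1 (shut at 1, half-way at 0, fully open at -1), set as the call begins (left out, the last holds). The fingers move at their own pace and stop on an object; the grip force is fixed at half the most. Time passes only in rows, so rows that repeat a pose let the fingers close. It gives the time, the measured TCP pose, the force and the opening at its end, in the units of the state.
- get_obs(): the state, without advancing time (a new reading comes with each control period).
- snapshot(name): name is "scene" or "side" or "wrist"; returns a dict with "color" (384x512x3 uint8, red, green, blue), "fx", "fy", "cx", "cy" (pixels), "dist_coeffs" ([k1, k2, p1, p2, k3] as OpenCV has them; the pictures are not rectified), "eye" and "attitude" of the camera in the world. Camera axes: x right, y down, z forward; pixel columns grow to the right and rows downward; lengths in m; the calibration is good to about 2 mm. A picture is of the moment at which its call begins. There is no depth.
- close_job(): hands the job in, once; it reports no verdict.
The state is a dict: "clock": time; "joint_pos": joint angles; "qvel": joint speeds; "tau": joint torques, N m; "tool_pos": TCP position; "orientation": TCP orientation; "force": force on the tool from outside, world axes, zero at the start; "moment": the same for the moment, N m; "opening": finger opening in m.
Only numpy, scipy, OpenCV 4.12 (cv2) and the standard library are available. Lean on these libraries where they do the work, as an engineer would, in place of code of your own. Each camera call takes 0.05 s, during which the arm holds its last target.

### The job

Hang the tool tray that has two holes in its back lip on the bench rack: both pins of the rack through both holes, the lip fully down on the ledge and the tray hanging upright in front of the rack. Leave the other tray, whose lip is a narrow tab with a single hole, where it stands.

Things in the scene. Friction and masses are not known exactly. Their poses are not given: they have to be found in the camera images.
- tray_handle (a point): tray to hang: open bare-metal tray 70 (x) by 140 (y) by 70 mm high, about 0.4 kg, upright on the bench; a post handle in its middle, 14 mm thick in x, 40 mm wide in y, rises to 115 mm above the tray's underside. Point on the post's axis, 95 mm above the underside: grip here, across x or y. x points to the tray's back, where the lip is; z up
- tray_lip (a point): the same tray's lip: level plate 4 mm thick, 140 mm wide, reaching 44 mm back from the tray's top back edge, with two round 22 mm holes 90 mm apart (y = +45, -45 mm). Point midway between the holes on the lip's underside: 57 mm behind the handle's axis (+x), 29 mm below tray_handle. Axes as the tray's
- rack_pins (a point): fixed grey steel rack, 200 mm wide, 70 deep; ledge 120 mm above the bench with two upright 12 mm pins at y = +45, -45 mm, 32 mm tall, upper 14 mm tapering to 4 mm. Point midway between the pins on the ledge's top; x to the rack's back, away from the robot, z up. Front face at x = -14 mm; a low spacer bar stands out 5 mm. The tray hangs in front, axes along the rack's; it may lean a few degrees
- spare_handle (a point): the other tray, to be left alone: same tray and post handle, but its lip is a tab 46 mm wide with a single 22 mm hole in the middle. Point and axes as tray_handle

How it is judged (in metres and radians):
At the end, for the whole second after the job is handed in: Two-hole tray hung on the rack, a pin through each hole: midpoint of its holes within 10 mm of the midpoint of the pins in the rack's x and y, lip within 10 mm of the ledge's top, tray turned and tilted under 12 degrees; the other tray within 30 mm of its start (x of tray_lip in the frame of rack_pins between -0.01 and 0.01 m and y of tray_lip in the frame of rack_pins between -0.01 and 0.01 m and z of tray_lip in the frame of rack_pins between -0.01 and 0.01 m and angle between the y axis of tray_handle and the y axis of rack_pins, either way round below 0.21 rad and angle between tray_handle's own z axis and vertical below 0.21 rad and distance of spare_handle from where it was at the start of the episode below 0.03 m); the robot touches nothing.
It fails at once if the other tray is moved by more than 30 mm (distance of spare_handle from where it was at the start of the episode above 0.03 m).
It also fails if it takes over 37 s, if anything falls off the work surface, if the arm or the gripper's body presses on something with over 40 N, if the wrist force passes 120 N, or if a joint passes its speed limit or range.

## Working session

There is one attempt and no reset: what is moved stays moved. The work goes in short steps, Python scripts to look and compute and a tool call to move; the robot and the scene stay as the last step left them, time stands still between calls to the robot, and variables do not carry over. Pictures are saved under pics/ and viewed, and the job is handed in when it is done.

Besides the shell and the picture viewer there is one more tool, called after "Request:" by a JSON object that holds its "name" and its "arguments", one argument or row to a line. carry_out: Moves the arm, as the interface text tells. Its arguments: {"type":"object","properties":{"series":{"type":"array","items":{"type":"array","items":{"type":"array","items":{"type":"number"}}}},"hand":{"type":"number"}},"required":["series"]}

```bash
ls; mkdir -p pics; python3 - <<'E'
from plant import *
import cv2,json
print(get_obs(), grasp_offset)
for n in ["scene","side","wrist"]:
    s=snapshot(n); cv2.imwrite(f"pics/{n}0.png",s["color"][:,:,::-1])
    print(n,{k:v for k,v in s.items() if k!="color"})
E
```

```text
pics
{'clock': 0.0, 'joint_pos': array([ 8.81251432e+01,  2.05928033e+01,  6.33881981e-01, -2.18221067e-02,
       -7.01348532e+01, -1.65029169e+01]), 'qvel': array([ 0.02322683, -0.03708174,  0.01626153, -0.04158082,  0.00621784,
       -0.0793248 ]), 'tau': array([-1.12643229e-03, -5.82722211e+01,  2.93062431e+01,  6.99694186e+00,
        7.00664241e-03, -1.47305182e-04]), 'tool_pos': array([0.21272006, 0.6400918 , 0.22560271]), 'orientation': array([  94.16501901,   89.90400714, -104.2201868 ]), 'force': array([-0.07975265, -0.38836183, -0.52938137]), 'moment': array([-0.03270929, -0.02425037,  0.02639138]), 'opening': 0.08738416498680197} -0.0188
scene {'fx': 449.7988958298902, 'fy': 449.7988958298902, 'cx': 260.47382013708693, 'cy': 197.07084422093465, 'dist_coeffs': array([-0.05728913,  0.        ,  0.        ,  0.        ,  0.        ]), 'eye': array([ 1.13850658, -0.62869927,  0.72142541]), 'attitude': array([-123.61441955,   -0.51632506,   43.36949301])}
side {'fx': 396.12217181946954, 'fy': 396.12217181946954, 'cx': 255.66597312102243, 'cy': 187.4559850518959, 'dist_coeffs': array([-0.12525415,  0.        ,  0.        ,  0.        ,  0.        ]), 'eye': array([0.43396144, 0.63549696, 0.73411099]), 'attitude': array([-133.9058157 ,   -1.22910731, -167.59027804])}
wrist {'fx': 297.55333990957143, 'fy': 297.55333990957143, 'cx': 257.0960425880456, 'cy': 192.51366852261555, 'dist_coeffs': array([-0.04962333,  0.        ,  0.        ,  0.        ,  0.        ]), 'eye': array([0.28692416, 0.61534173, 0.38269946]), 'attitude': array([ 1.63386721e+02, -1.17930173e-01, -1.08367971e+02])}
```

View pics/scene0.png

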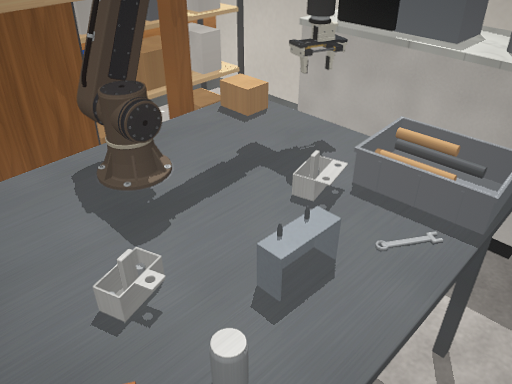

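View pics/side0.png

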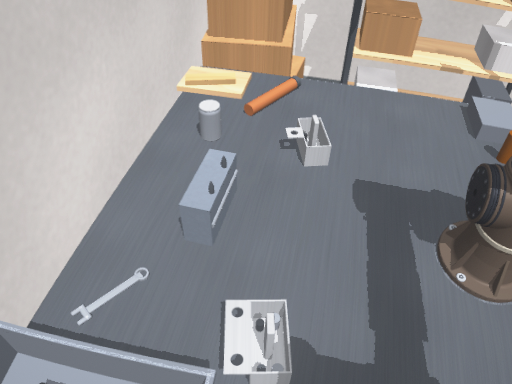

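View pics/wrist0.png

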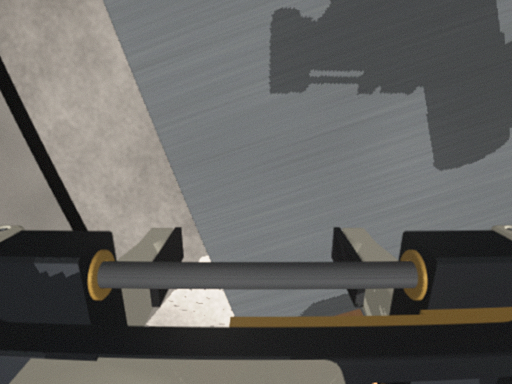

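Scene: the two-hole tray is near scene (320,178) / side (260,335), the one-hole spare near scene (130,280) / side (313,142), and the rack near scene (300,250) / side (210,195). I'll enlarge these.

```bash
cat > h.py <<'E'
import numpy as np, cv2
from scipy.spatial.transform import Rotation as Ro
from scipy.optimize import least_squares
def cam(s): 
    K=np.array([[s["fx"],0,s["cx"]],[0,s["fy"],s["cy"]],[0,0,1]])
    return K,s["dist_coeffs"],np.array(s["eye"]),Ro.from_euler("xyz",s["attitude"],degrees=True).as_matrix()
def ray(s,uv):
    K,d,e,R=cam(s)
    p=cv2.undistortPoints(np.array(uv,float).reshape(-1,1,2),K,d).reshape(-1,2)
    return e,(R@np.c_[p,np.ones(len(p))].T).T
def plane(s,uv,z):
    e,d=ray(s,uv); return e+d*((z-e[2])/d[:,2])[:,None]
def proj(s,P):
    K,d,e,R=cam(s)
    rv=cv2.Rodrigues(R.T)[0]
    return cv2.projectPoints(np.array(P,float).reshape(-1,1,3),rv,-R.T@e,K,d)[0].reshape(-1,2)
def tri(obs):
    A=np.zeros((3,3));b=np.zeros(3)
    for s,uv in obs:
        e,d=ray(s,[uv]);d=d[0]/np.linalg.norm(d[0]);M=np.eye(3)-np.outer(d,d);A+=M;b+=M@e
    return np.linalg.solve(A,b)
def crop(s,name,x,y,w,h,k):
    c=s["color"][y:y+h,x:x+w,::-1]; c=cv2.resize(c,None,fx=k,fy=k,interpolation=cv2.INTER_CUBIC)
    for i in range(0,w,10): cv2.putText(c,str(x+i),(i*k,8),0,.3,(0,0,255),1); cv2.line(c,(i*k,10),(i*k,14),(0,0,255),1)
    for i in range(10,h,10): cv2.putText(c,str(y+i),(0,i*k+3),0,.3,(0,0,255),1); cv2.line(c,(20,i*k),(24,i*k),(0,0,255),1)
    cv2.imwrite(name,c)
E
python3 - <<'E'
from plant import *; from h import *; import pickle
S={n:snapshot(n) for n in ["scene","side"]}; pickle.dump(S,open("s0.pkl","wb"))
crop(S["scene"],"pics/a1.png",285,140,70,65,8)
crop(S["side"],"pics/a2.png",210,290,95,94,6)
crop(S["scene"],"pics/a3.png",250,195,100,100,6)
crop(S["side"],"pics/a4.png",170,140,80,110,5)
E
```

```text
(no output)
```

View pics/a1.png

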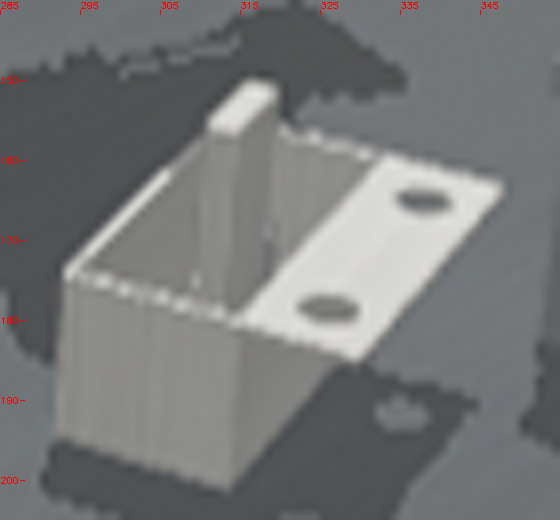

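View pics/a2.png

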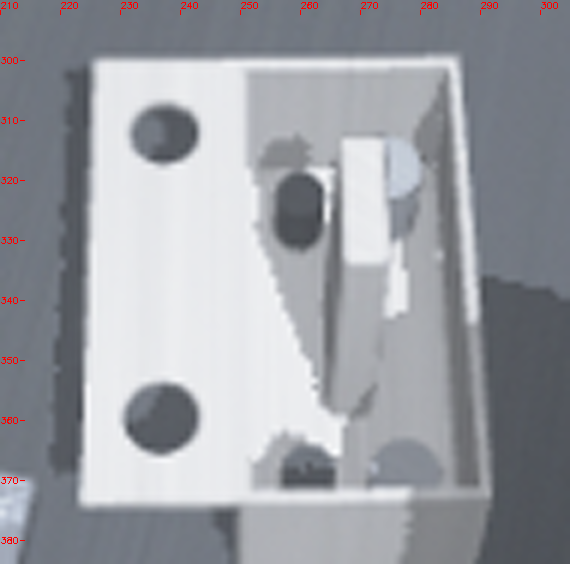

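View pics/a3.png

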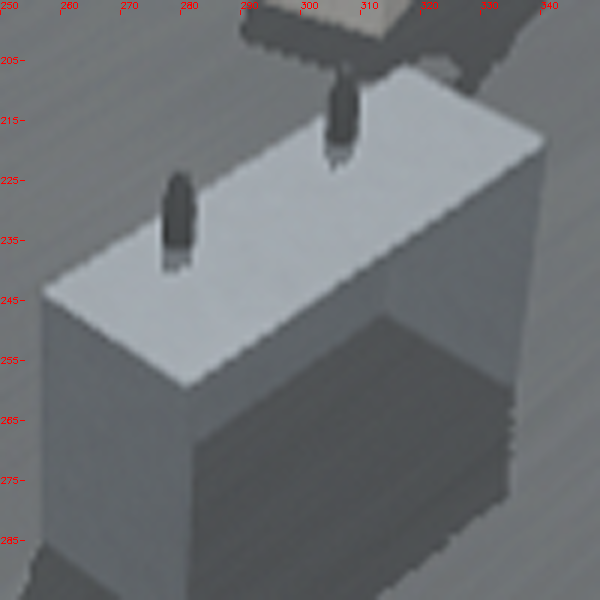

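View pics/a4.png

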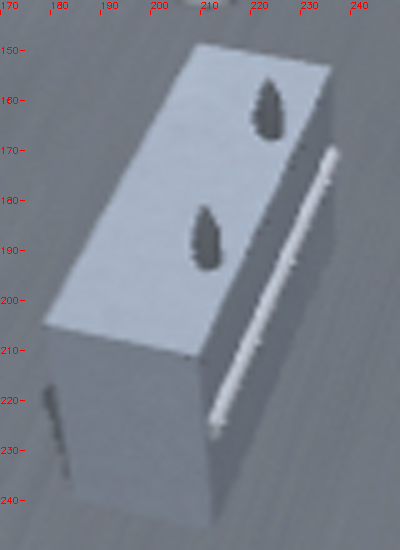

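The crops show the tray's lip holes (scene (337.6,164.6), (325.6,178.1); side (237,311.7), (236.4,359)), the handle's top, and the rack's ledge corners and pin tips. Next I turn these into points.

```bash
python3 - <<'E'
from h import *; import pickle
np.set_printoptions(precision=4,suppress=True)
S=pickle.load(open("s0.pkl","rb"))
def c(x0,y0,k,pts): return np.array([(x0+(a+.5)/k-.5,y0+(b+.5)/k-.5) for a,b in pts])
# holes by contour
def holes(s,seeds,th):
    g=cv2.cvtColor(s["color"],cv2.COLOR_RGB2GRAY); out=[]
    for u,v in seeds:
        u0,v0=int(u)-9,int(v)-9; k=8
        p=cv2.resize(g[v0:v0+19,u0:u0+19],None,fx=k,fy=k,interpolation=cv2.INTER_LINEAR)
        m=(p<th).astype(np.uint8); n,l,st,ce=cv2.connectedComponentsWithStats(m)
        i=l[int((v-v0+.5)*k),int((u-u0+.5)*k)]; cc=ce[i]; print("hole area",st[i],i)
        out.append((u0+(cc[0]+.5)/k-.5,v0+(cc[1]+.5)/k-.5))
    return np.array(out)
hs=holes(S["scene"],[(337.6,164.6),(325.6,178.1)],170)
hd=holes(S["side"],[(237,311.7),(236.4,359.2)],170)
for n,h in (("scene",hs),("side",hd)):
    P=plane(S[n],h,.07); print(n,h,P,np.linalg.norm(P[0]-P[1]),P.mean(0))
print("tri",[tri([(S["scene"],a),(S["side"],b)]) for a,b in zip(hs,hd)])
# handle top
ht=plane(S["scene"],c(285,140,8,[(206,122),(238,134),(278,92),(248,80)]),.115); print("post scene",ht,ht.mean(0))
ht=plane(S["side"],c(210,290,6,[(341,137),(387,137),(391,264),(342,264)]),.115); print("post side",ht,ht.mean(0))
# lip+tray corners side
q=plane(S["side"],c(210,290,6,[(92,60),(458,57),(490,497),(79,506)]),.07); print("tray outl side",q,q.mean(0))
q=plane(S["scene"],c(285,140,8,[(504,186),(360,361),(66,274)]),.07); print("tray outl scene",q)
# rack
r=plane(S["scene"],c(250,195,6,[(42,291),(186,388),(546,138),(406,65)]),.12);print("rack scene",r,r.mean(0),np.linalg.norm(np.roll(r,-1,0)-r,axis=1))
r=plane(S["side"],c(170,140,5,[(198,43),(332,67),(200,358),(43,325)]),.12);print("rack side",r,r.mean(0),np.linalg.norm(np.roll(r,-1,0)-r,axis=1))
ps=c(250,195,6,[(179,173),(345,68)]);pd=c(170,140,5,[(206,206),(269,79)])
a=plane(S["scene"],ps,.152);b=plane(S["side"],pd[::1],.152);print("pins",a,b)
print("tri",[tri([(S["scene"],ps[0]),(S["side"],pd[i])]) for i in (0,1)],[tri([(S["scene"],ps[1]),(S["side"],pd[i])]) for i in (0,1)])
E
```

```text
hole area [  53   69   54   25 1060] 2
hole area [  50   63   61   28 1327] 2
hole area [  31   43   91   80 5758] 1
hole area [  29   31  101   96 7541] 1
scene [[337.4524 164.6915]
 [325.6739 178.1738]] [[0.5143 0.3713 0.07  ]
 [0.5353 0.2846 0.07  ]] 0.08918012442289822 [0.5248 0.328  0.07  ]
side [[237.0596 311.8577]
 [236.5006 359.2955]] [[0.5307 0.2888 0.07  ]
 [0.5097 0.3762 0.07  ]] 0.08992197410416485 [0.5202 0.3325 0.07  ]
tri [array([0.536 , 0.3136, 0.1053]), array([0.5048, 0.3522, 0.0249])]
post scene [[0.4686 0.295  0.115 ]
 [0.4823 0.2959 0.115 ]
 [0.4731 0.3314 0.115 ]
 [0.4596 0.3312 0.115 ]] [0.4709 0.3134 0.115 ]
post side [[0.4749 0.3019 0.115 ]
 [0.462  0.2989 0.115 ]
 [0.4537 0.337  0.115 ]
 [0.4669 0.34   0.115 ]] [0.4644 0.3194 0.115 ]
tray outl side [[0.5592 0.2692 0.07  ]
 [0.4474 0.242  0.07  ]
 [0.4153 0.3781 0.07  ]
 [0.5257 0.4059 0.07  ]] [0.4869 0.3238 0.07  ]
tray outl scene [[0.5293 0.4019 0.07  ]
 [0.5636 0.2642 0.07  ]
 [0.4538 0.2385 0.07  ]]
rack scene [[ 0.6348 -0.0995  0.12  ]
 [ 0.7045 -0.1027  0.12  ]
 [ 0.7095  0.0983  0.12  ]
 [ 0.6416  0.1001  0.12  ]] [ 0.6726 -0.001   0.12  ] [0.0698 0.2011 0.0679 0.1997]
rack side [[ 0.701  -0.1009  0.12  ]
 [ 0.6315 -0.0984  0.12  ]
 [ 0.6369  0.1026  0.12  ]
 [ 0.7079  0.1002  0.12  ]] [0.6693 0.0009 0.12  ] [0.0696 0.2011 0.071  0.2012]
pins [[ 0.6513 -0.0475  0.152 ]
 [ 0.6529  0.044   0.152 ]] [[ 0.6501  0.0447  0.152 ]
 [ 0.6472 -0.0447  0.152 ]]
tri [array([ 0.6453, -0.006 ,  0.118 ]), array([ 0.6487, -0.0459,  0.1502])] [array([0.6512, 0.0446, 0.1512]), array([0.6543, 0.0049, 0.1812])]
```

```bash
cat >> h.py <<'E'
def go(o,p,yaw,flip=0):
    """tool-frame shift(mm), rotvec(deg) from obs to TCP p, tool down, jaws(y) along world yaw"""
    R0=Ro.from_euler("xyz",o["orientation"],degrees=True)
    a=np.radians(yaw+flip); y=np.array([np.cos(a),np.sin(a),0]); x=np.array([0,0,-1.]); z=np.cross(x,y)
    R1=Ro.from_matrix(np.c_[x,y,z])
    return R0.as_matrix().T@(np.array(p)-o["tool_pos"])*1000,(R0.inv()*R1).as_rotvec(degrees=True)
E
python3 - <<'E'
from plant import *; from h import *; import pickle
np.set_printoptions(precision=4,suppress=True)
S=pickle.load(open("s0.pkl","rb")); o=get_obs()
print(Ro.from_euler("xyz",o["orientation"],degrees=True).as_matrix())
for f in (0,180): print(go(o,[.4677,.3164,.227],13.8,f), go(o,[.4677,.3164,.150],13.8,f))
print(plane(S["side"],[(313,120)],.115),plane(S["scene"],[(125,255)],.115))
E
```

```text
[[-0.0002 -0.3154 -0.949 ]
 [-0.0008 -0.949   0.3154]
 [-1.      0.0008 -0.0001]]
(array([  -0.6751,  227.0191, -344.0527]), array([-122.1832,    0.0454,   -0.0301])) (array([  76.3248,  226.9592, -344.0478]), array([-122.1832,    0.0454,   -0.0301]))
(array([  -0.6751,  227.0191, -344.0527]), array([57.8168, -0.0258, -0.0389])) (array([  76.3248,  226.9592, -344.0478]), array([57.8168, -0.0258, -0.0389]))
[[ 0.4626 -0.297   0.115 ]] [[ 0.4642 -0.3099  0.115 ]]
```

Request:
{"name": "carry_out", "arguments": {
  "series": [
    [[0,28,-43,7,0,0],[0,57,-86,14,0,0],[0,85,-129,22,0,0],[0,113,-172,29,0,0],[0,142,-215,36,0,0],[0,170,-258,43,0,0],[0,199,-301,51,0,0],[0,227,-344,57.8,0,0],[0,227,-344,57.8,0,0],[0,227,-344,57.8,0,0]]
  ],
  "hand": -1
}}

```text
clock: 1.5
tool_pos: [0.4678, 0.3166, 0.2265]
orientation: [10.4, 90.0, 114.2]
force: [0.2, 0.1, 0.2]
opening: 0.0874
```

```bash
python3 - <<'E'
from plant import *; from h import *
np.set_printoptions(precision=4,suppress=True)
o=get_obs(); print(o["clock"],o["tool_pos"],o["joint_pos"],o["qvel"])
print(go(o,[.4677,.3164,.120],13.8,180),go(o,[.4677,.3164,.076],13.8,180))
s=snapshot("wrist");cv2.imwrite("pics/w1.png",s["color"][:,:,::-1])
E
```

```text
1.5 [0.4678 0.3166 0.2265] [ 53.9326  10.2168 -13.4707  -0.0092 -66.3077 -40.1185] [ 1.2844  0.1372  0.0419 -0.0231 -0.0919 -0.1329]
(array([106.541 ,   0.1003,  -0.1474]), array([ 0.0104,  0.0095, -0.0017])) (array([150.541 ,   0.099 ,  -0.1547]), array([ 0.0104,  0.0095, -0.0017]))
```

View pics/w1.png

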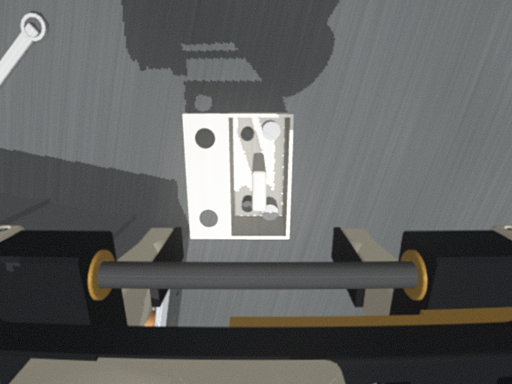

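The wrist view shows the wide lip on the left with holes at (205,138) and (209,218). The post is at (259,190), centred between the fingers. Using the holes for a third position check.

```bash
python3 - <<'E'
from plant import *; from h import *
np.set_printoptions(precision=4,suppress=True)
s=snapshot("wrist")
P=plane(s,[(205,138),(208.5,218)],.07);print(P,P.mean(0),np.linalg.norm(P[0]-P[1]))
m=P.mean(0)[:2]; d=P[0]-P[1]; print("yaw",np.degrees(np.arctan2(-d[0],d[1])))
crop(s,"pics/w2.png",175,105,130,140,5)
E
```

```text
[[0.5313 0.2873 0.07  ]
 [0.5103 0.3743 0.07  ]] [0.5208 0.3308 0.07  ] 0.08954235725856254
yaw -166.39963517023523
```

View pics/w2.png

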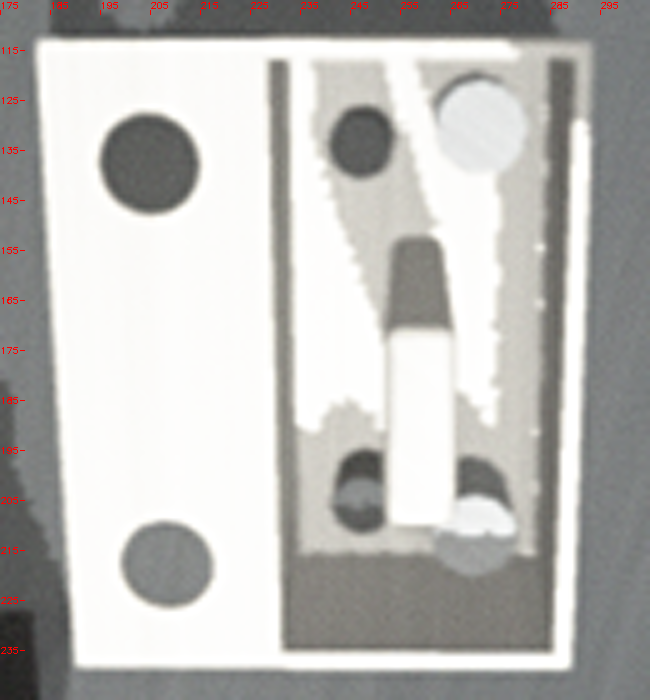

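The wrist view agrees: handle (0.465, 0.317), yaw 13.6°. Descending and gripping.

Request:
{"name": "carry_out", "arguments": {
  "series": [
    [[40,1,0,0,0,0],[80,1,0,0,0,0],[110,1,0,0,0,0],[135,1,0,0,0,0],[150,1,0,0,0,0],[150.5,1,0,0,0,0],[150.5,1,0,0,0,0]]
  ],
  "hand": -1
}}

```text
clock: 2.48
tool_pos: [0.4671, 0.3172, 0.0769]
orientation: [-62.4, 89.9, 41.4]
force: [-0.4, -0.6, 0.0]
opening: 0.0878
```

Request:
{"name": "carry_out", "arguments": {
  "series": [
    [[0,0,0,0,0,0],[0,0,0,0,0,0],[0,0,0,0,0,0],[0,0,0,0,0,0],[0,0,0,0,0,0],[0,0,0,0,0,0],[0,0,0,0,0,0],[0,0,0,0,0,0]]
  ],
  "hand": 1
}}

```text
clock: 3.48
tool_pos: [0.4667, 0.3163, 0.076]
orientation: [120.7, 90.0, -135.5]
force: [2.0, 1.1, -4.6]
opening: 0.0141
```

Gripped, opening 14.1 mm. Lifting straight up.

Request:
{"name": "carry_out", "arguments": {
  "series": [
    [[-15,0,0,0,0,0],[-50,0,0,0,0,0],[-90,0,0,0,0,0],[-120,0,0,0,0,0],[-124,0,0,0,0,0],[-124,0,0,0,0,0]]
  ]
}}

```text
clock: 4.22
tool_pos: [0.4663, 0.3161, 0.1997]
orientation: [77.5, 90.0, -178.7]
force: [-0.2, 0.6, -4.2]
opening: 0.0138
```

```bash
python3 - <<'E'
from plant import *; from h import *
np.set_printoptions(precision=4,suppress=True)
o=get_obs(); print(o["clock"],o["tool_pos"],o["force"],o["moment"],o["opening"])
print(go(o,[.575,0,.200],-1.6,180))
s=snapshot("side");cv2.imwrite("pics/s1.png",s["color"][:,:,::-1])
E
```

```text
4.225 [0.4663 0.3161 0.1997] [-0.1804  0.5587 -4.1837] [ 0.0434  0.0016 -0.0507] 0.013814760352544909
(array([  -0.3859,  -30.1805, -332.895 ]), array([15.4032,  0.0034, -0.04  ]))
```

View pics/s1.png

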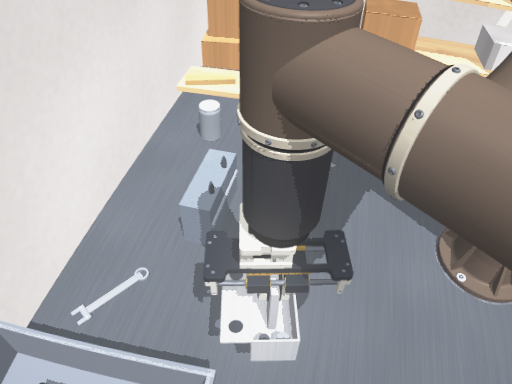

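The tray (side view around (255,320)) is lifted and level in the gripper. Moving it to a hover short of the rack.

Request:
{"name": "carry_out", "arguments": {
  "series": [
    [[0,-2,-20,1,0,0],[0,-6,-60,3,0,0],[0,-10,-105,5,0,0],[0,-14,-150,7,0,0],[0,-18,-195,9,0,0],[0,-22,-240,11,0,0],[0,-26,-285,13,0,0],[0,-29,-320,15,0,0],[0,-30,-333,15.4,0,0],[0,-30,-333,15.4,0,0]]
  ]
}}

```text
clock: 5.52
tool_pos: [0.5749, -0.001, 0.199]
orientation: [105.4, 89.9, -166.3]
force: [0.3, 0.2, -3.5]
opening: 0.0139
```

```bash
python3 - <<'E'
from plant import *; from h import *; import pickle
np.set_printoptions(precision=4,suppress=True)
o=get_obs(); print(o["clock"],o["tool_pos"],o["force"],o["opening"])
S={n:snapshot(n) for n in ["scene","side","wrist"]}; pickle.dump([S,o],open("s2.pkl","wb"))
for n in S: cv2.imwrite(f"pics/{n}2.png",S[n]["color"][:,:,::-1])
E
```

```text
5.525 [ 0.5749 -0.001   0.199 ] [ 0.3176  0.1578 -3.463 ] 0.01388024912246779
```

View pics/scene2.png

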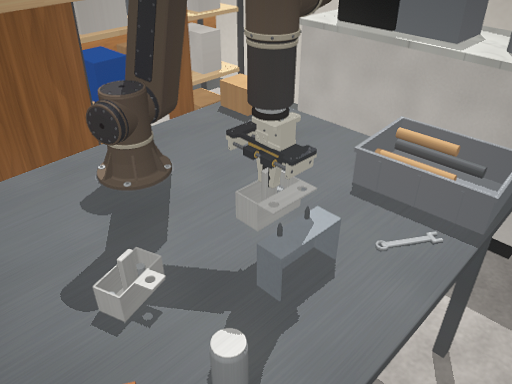

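View pics/side2.png

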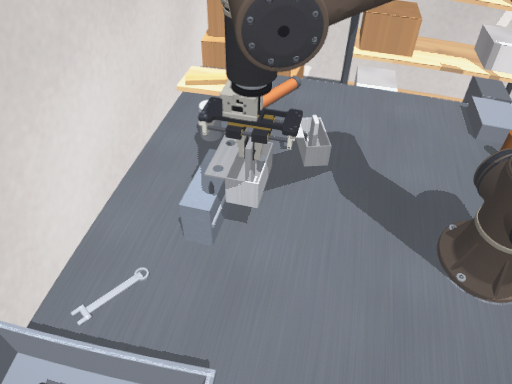

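View pics/wrist2.png

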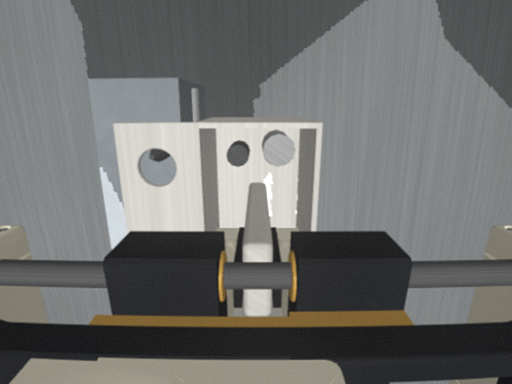

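The tray is level at the hover: lip holes near scene (275,205)/(304,188) and side (232,143)/(218,168), pins at scene (279,228)/(307,212). Zooming to compare the holes with the pins within each camera.

```bash
python3 - <<'E'
from h import *; import pickle
S,o=pickle.load(open("s2.pkl","rb"))
crop(S["scene"],"pics/b1.png",230,170,120,80,6)
crop(S["side"],"pics/b2.png",190,125,90,90,7)
crop(S["wrist"],"pics/b3.png",80,70,160,140,5)
E
```

```text
(no output)
```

View pics/b1.png

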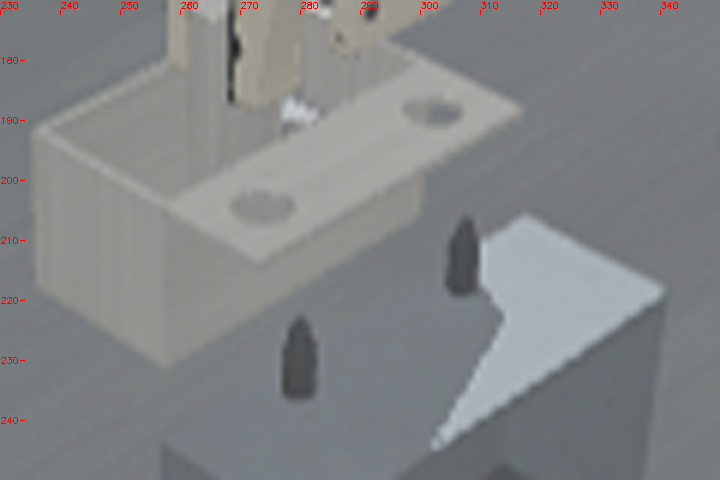

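View pics/b2.png

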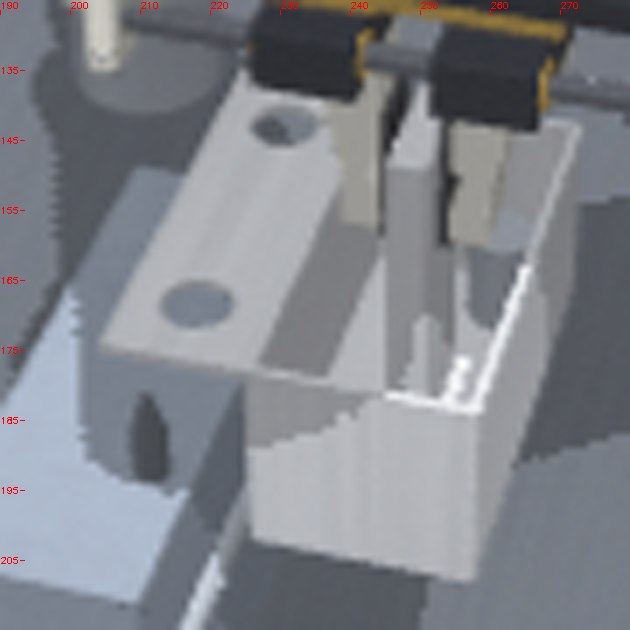

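View pics/b3.png

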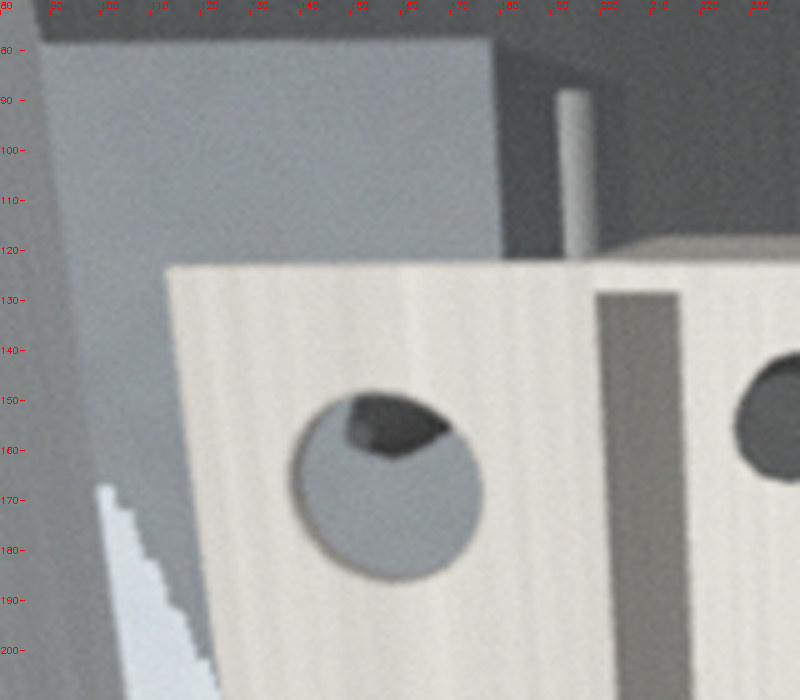

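```bash
python3 - <<'E'
from h import *; import pickle
np.set_printoptions(precision=4,suppress=True)
S,o=pickle.load(open("s2.pkl","rb")); S0=pickle.load(open("s0.pkl","rb"))
def c(x0,y0,k,pts): return np.array([(x0+(a+.5)/k-.5,y0+(b+.5)/k-.5) for a,b in pts])
print(o["tool_pos"])
def rep(n,P):
    d=P[0]-P[1]; 
    if d[1]<0:d=-d
    print(n,P.ravel(),"mid",P.mean(0)[:2],"len",np.linalg.norm(d),"yaw",np.degrees(np.arctan2(-d[0],d[1])))
zt=.193
H1=plane(S["scene"],c(230,170,6,[(433,112),(263,207)]),zt);rep("scene holes",H1)
H2=plane(S["side"],c(190,125,7,[(286,126),(198,304)]),zt);rep("side holes",H2)
# tips
rep("scene tips",plane(S["scene"],c(230,170,6,[(464,219),(300,321)]),.152))
rep("scene base",plane(S["scene"],c(230,170,6,[(461,292),(299,396)]),.120))
rep("side tips",plane(S0["side"],c(170,140,5,[(206,208),(269,81)]),.152))
rep("side base",plane(S0["side"],c(170,140,5,[(208,266),(271,136)]),.120))
print("base = front edge of pin foot; see tall visible foot bottoms")
w=S["wrist"]
print("wrist hole",plane(w,c(80,70,5,[(387,486)]),zt))
print("wrist rack corner, ledge front right",plane(w,c(80,70,5,[(490,38),(40,44)]),.120), "pin tip",plane(w,c(80,70,5,[(448,427)]),.152))
E
```

```text
[ 0.5749 -0.001   0.199 ]
scene holes [ 0.637   0.0408  0.193   0.6334 -0.048   0.193 ] mid [ 0.6352 -0.0036] len 0.0888557901669763 yaw -2.3328544087757144
side holes [ 0.6293 -0.044   0.193   0.6321  0.0456  0.193 ] mid [0.6307 0.0008] len 0.08964219655292063 yaw -1.804174892575133
scene tips [ 0.653   0.0432  0.152   0.6508 -0.0464  0.152 ] mid [ 0.6519 -0.0016] len 0.08957245752926254 yaw -1.4123346207008145
scene base [ 0.6551  0.0422  0.12    0.6526 -0.0473  0.12  ] mid [ 0.6538 -0.0026] len 0.089573326747967 yaw -1.5839425304006758
side tips [ 0.6497  0.0459  0.152   0.6468 -0.0433  0.152 ] mid [0.6483 0.0013] len 0.08925287197557263 yaw -1.8568119881923437
side base [ 0.6497  0.0491  0.12    0.6465 -0.0415  0.12  ] mid [0.6481 0.0038] len 0.09066184114356228 yaw -2.0577075267245393
base = front edge of pin foot; see tall visible foot bottoms
wrist hole [[ 0.6306 -0.0456  0.193 ]]
wrist rack corner, ledge front right [[ 0.6325 -0.0992  0.12  ]
 [ 0.7017 -0.1013  0.12  ]] pin tip [[ 0.6353 -0.0456  0.152 ]]
```

Hole-to-pin offsets agree across the cameras: scene (+16.7, +2.0), side (+17.6, +0.5), wrist (+17.5, +1.0) mm. I'm using about (+16.7, +1.1), slightly biased toward the robot because the spacer leaves only 3 mm. Moving over the pins and stopping just above the tips.

Request:
{"name": "carry_out", "arguments": {
  "series": [
    [[0,-6,0.5,0,0,0],[0,-13,1.2,0,0,0],[0,-16.7,1.6,0,0,0],[12,-16.7,1.6,0,0,0],[24,-16.7,1.6,0,0,0],[31,-16.7,1.6,0,0,0],[31,-16.7,1.6,0,0,0]]
  ]
}}

```text
clock: 6.55
tool_pos: [0.5916, 0.0011, 0.1681]
orientation: [109.4, 89.9, -162.2]
force: [0.2, -0.0, -3.4]
opening: 0.0141
```

```bash
python3 - <<'E'
from plant import *; from h import *; import pickle
np.set_printoptions(precision=4,suppress=True)
o=get_obs(); print(o["clock"],o["tool_pos"],o["force"],o["opening"])
S={n:snapshot(n) for n in ["scene","side","wrist"]}; pickle.dump([S,o],open("s3.pkl","wb"))
crop(S["scene"],"pics/c1.png",240,180,110,90,6)
crop(S["side"],"pics/c2.png",170,125,100,90,7)
crop(S["wrist"],"pics/c3.png",80,70,160,140,5)
E
```

```text
6.55 [0.5916 0.0011 0.1681] [ 0.1971 -0.0298 -3.4294] 0.014083594098426612
```

View pics/c1.png

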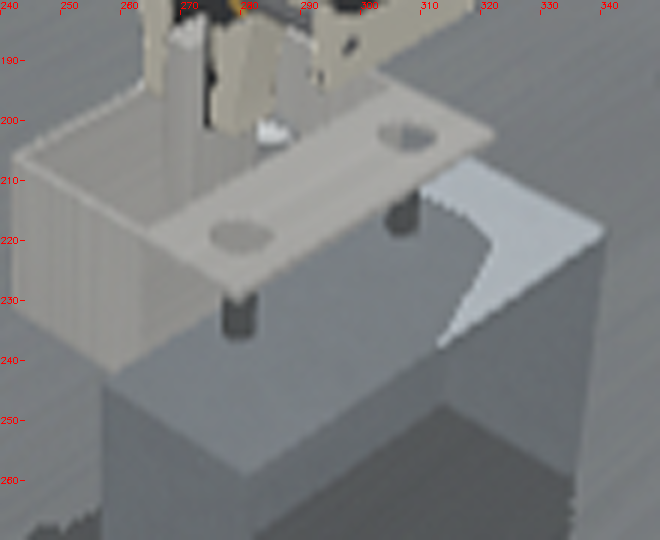

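View pics/c2.png

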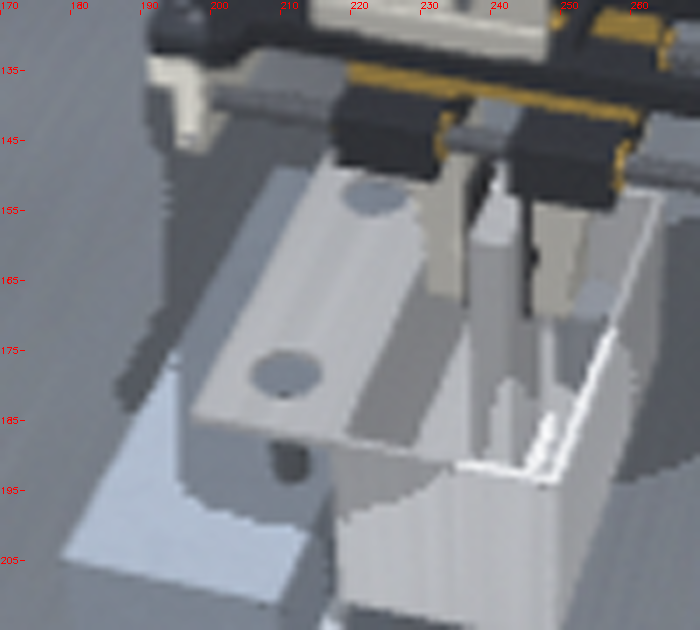

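View pics/c3.png

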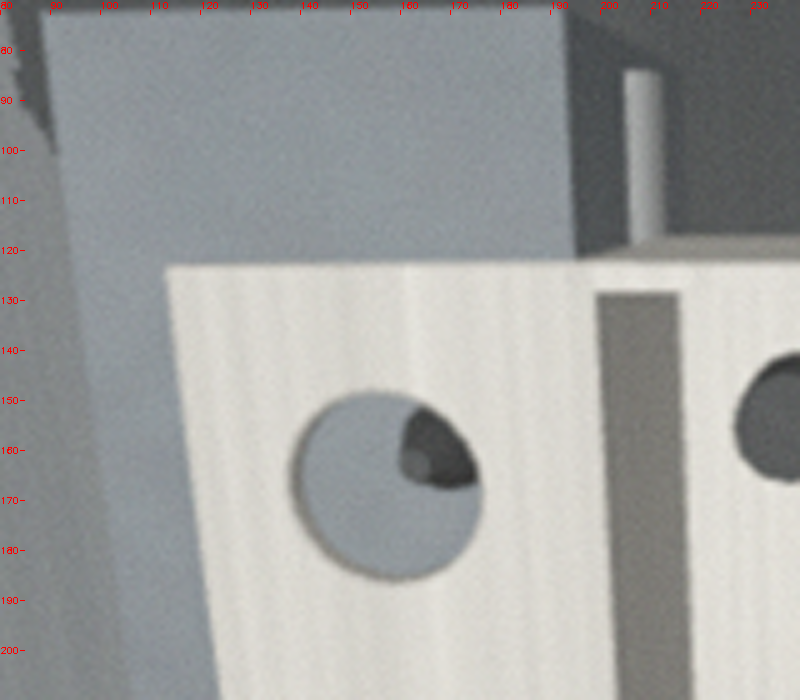

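Now the wrist view shows pin tip at crop (416,463) inside the hole centred at (387,486). Measuring the remaining offset.

```bash
python3 - <<'E'
from h import *; import pickle
np.set_printoptions(precision=4,suppress=True)
S,o=pickle.load(open("s3.pkl","rb"))
def c(x0,y0,k,pts): return np.array([(x0+(a+.5)/k-.5,y0+(b+.5)/k-.5) for a,b in pts])
zt=.162
w=S["wrist"]
h=plane(w,c(80,70,5,[(388,486)]),zt)[0]; t=plane(w,c(80,70,5,[(416,463)]),.152)[0]
print("wrist",h,t,t-h)
k=plane(w,c(80,70,5,[(565,8)]),.120)[0];print("corner",k)
for n,p,t in(("scene",c(240,180,6,[(407,137),(241,237)]),[.6519,-.0016]),("side",c(170,125,7,[(373,196),(285,374)]),[.6483,.0013])):
    P=plane(S[n],p,zt); print(n,P,P.mean(0)[:2],"need",np.array(t)-P.mean(0)[:2])
# alternative: predicted tip pixel vs hole
E
```

```text
wrist [ 0.6481 -0.0445  0.162 ] [ 0.6479 -0.0452  0.152 ] [-0.0002 -0.0007 -0.01  ]
corner [ 0.6322 -0.0988  0.12  ]
scene [[ 0.6535  0.0434  0.162 ]
 [ 0.6504 -0.0459  0.162 ]] [ 0.6519 -0.0013] need [-0.     -0.0003]
side [[ 0.6476 -0.0425  0.162 ]
 [ 0.65    0.0467  0.162 ]] [0.6488 0.0021] need [-0.0005 -0.0008]
```

All three views put the holes within 1 mm of the pins. Descending with a small trim.

Request:
{"name": "carry_out", "arguments": {
  "series": [
    [[4,0.6,-0.6,0,0,0],[10,0.6,-0.6,0,0,0],[16,0.6,-0.6,0,0,0],[22,0.6,-0.6,0,0,0],[28,0.6,-0.6,0,0,0],[33,0.6,-0.6,0,0,0],[36,0.6,-0.6,0,0,0],[36,0.6,-0.6,0,0,0]]
  ]
}}

```text
clock: 7.7
tool_pos: [0.5914, 0.0007, 0.1328]
orientation: [110.3, 90.0, -161.3]
force: [-1.4, -0.0, -1.8]
opening: 0.0139
```

```bash
python3 - <<'E'
from plant import *; from h import *; import pickle
np.set_printoptions(precision=4,suppress=True)
o=get_obs(); print(o["clock"],o["tool_pos"],o["force"],o["moment"],o["opening"])
S={n:snapshot(n) for n in ["scene","side","wrist"]}
crop(S["scene"],"pics/d1.png",240,180,110,100,6)
crop(S["side"],"pics/d2.png",170,125,100,110,6)
E
```

```text
7.7 [0.5914 0.0007 0.1328] [-1.4478 -0.0027 -1.7894] [ 0.1149 -0.0856  0.0372] 0.013937061839972854
```

View pics/d1.png

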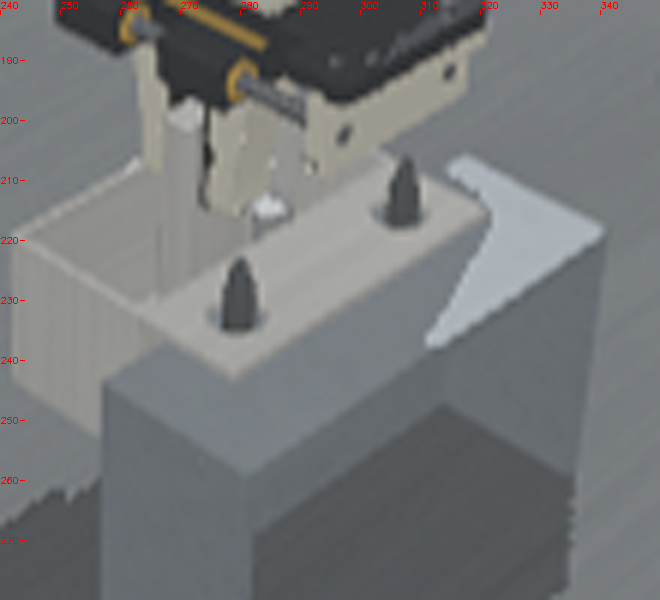

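View pics/d2.png

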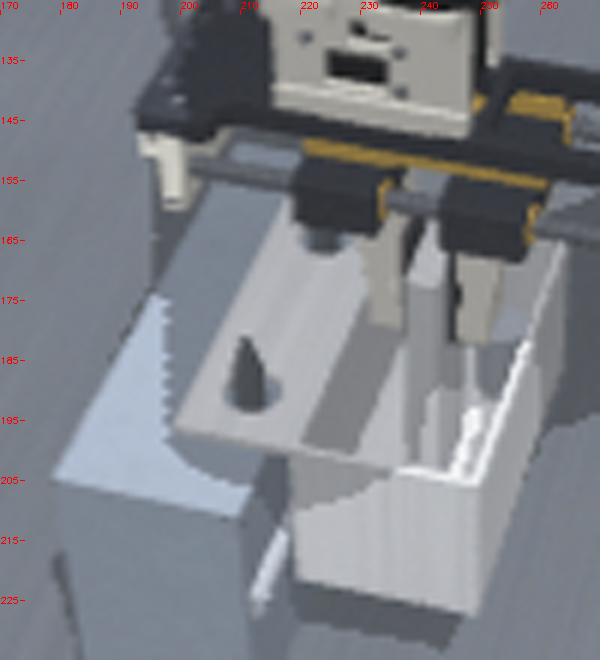

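Both pins now stand through the holes (scene crop (240,300) and (404,195)). There is a light contact of −1.4 N in x, so I'll back off 0.8 mm and lower the last few mm.

Request:
{"name": "carry_out", "arguments": {
  "series": [
    [[0,0.8,0,0,0,0],[1.5,0.8,0,0,0,0],[2.8,0.8,0,0,0,0],[2.8,0.8,0,0,0,0]]
  ]
}}

```text
clock: 8.35
tool_pos: [0.5907, 0.0008, 0.1301]
orientation: [110.6, 90.0, -161.0]
force: [0.6, -0.7, -3.5]
opening: 0.0138
```

Request:
{"name": "carry_out", "arguments": {
  "series": [
    [[0.7,0,0,0,0,0],[1.5,0,0,0,0,0],[1.5,0,0,0,0,0]]
  ]
}}

```text
clock: 8.72
tool_pos: [0.5908, 0.0008, 0.1298]
orientation: [-96.1, 90.0, -7.7]
force: [-4.9, -0.3, 6.6]
opening: 0.0138
```

It is seated: contact is now about +10 N upward from the hanging load. Easing 1 mm and releasing.

Request:
{"name": "carry_out", "arguments": {
  "series": [
    [[-1,0,0,0,0,0],[-1,0,0,0,0,0]]
  ]
}}

```text
clock: 8.98
tool_pos: [0.5909, 0.0008, 0.1299]
orientation: [-76.4, 90.0, 12.1]
force: [-1.2, 0.6, 1.0]
opening: 0.0139
```

Request:
{"name": "carry_out", "arguments": {
  "series": [
    [[0,0,0,0,0,0],[0,0,0,0,0,0],[0,0,0,0,0,0],[0,0,0,0,0,0],[0,0,0,0,0,0],[0,0,0,0,0,0]]
  ],
  "hand": -0.2
}}

```text
clock: 9.72
tool_pos: [0.5908, 0.0008, 0.1298]
orientation: [-84.6, 90.0, 3.8]
force: [-0.4, 0.0, -0.0]
opening: 0.0523
```

```bash
python3 - <<'E'
from plant import *; from h import *
np.set_printoptions(precision=4,suppress=True)
o=get_obs(); print(o["clock"],o["tool_pos"],o["force"],o["moment"],o["opening"])
S={n:snapshot(n) for n in ["side"]}
crop(S["side"],"pics/e2.png",170,125,100,110,6)
E
```

```text
9.725 [0.5908 0.0008 0.1298] [-0.3644  0.0314 -0.0055] [ 0.0426 -0.0594  0.0249] 0.05227499745223883
```

View pics/e2.png

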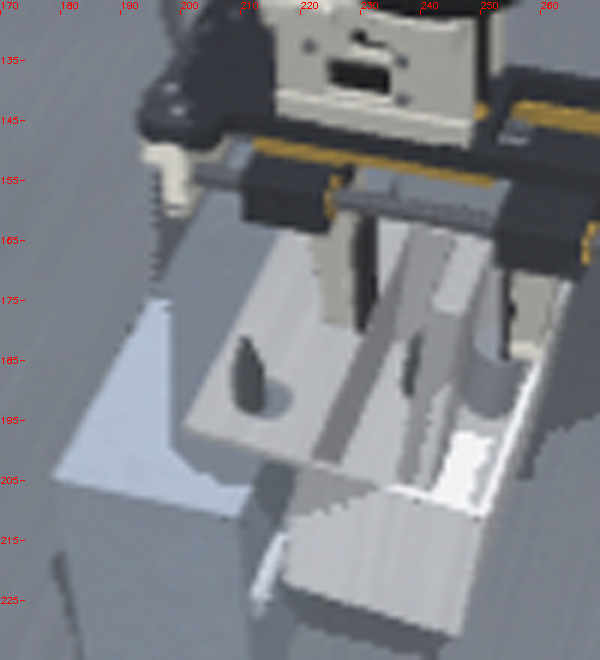

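Released: force is zero and the tray hangs from the pins, leaning slightly forward with the post clear between the fingers. Retreating straight up.

Request:
{"name": "carry_out", "arguments": {
  "series": [
    [[-8,0,0,0,0,0],[-25,0,0,0,0,0],[-50,0,0,0,0,0],[-80,0,0,0,0,0],[-110,0,0,0,0,0],[-130,0,0,0,0,0],[-130,40,0,0,0,0],[-130,90,0,0,0,0],[-130,110,0,0,0,0],[-130,110,0,0,0,0]]
  ]
}}

```text
clock: 11.02
tool_pos: [0.4804, 0.0039, 0.2616]
orientation: [-68.7, 89.8, 19.7]
force: [0.7, -0.3, 0.7]
opening: 0.0525
```

```bash
python3 - <<'E'
from plant import *; from h import *; import pickle
np.set_printoptions(precision=4,suppress=True)
o=get_obs(); print(o["clock"],o["tool_pos"],o["force"],o["opening"])
S={n:snapshot(n) for n in ["side","scene"]}; pickle.dump(S,open("s5.pkl","wb"))
crop(S["side"],"pics/f2.png",170,125,100,110,6)
crop(S["scene"],"pics/f1.png",230,170,120,100,6)
cv2.imwrite("pics/f0.png",S["scene"]["color"][:,:,::-1])
S0=pickle.load(open("s0.pkl","rb"))
print("spare region diff",np.abs(S["scene"]["color"][235:320,85:170].astype(int)-S0["scene"]["color"][235:320,85:170]).mean())
E
```

```text
11.025 [0.4804 0.0039 0.2616] [ 0.7346 -0.3023  0.6547] 0.05245988395172799
spare region diff 10.881245674740484
```

View pics/f2.png

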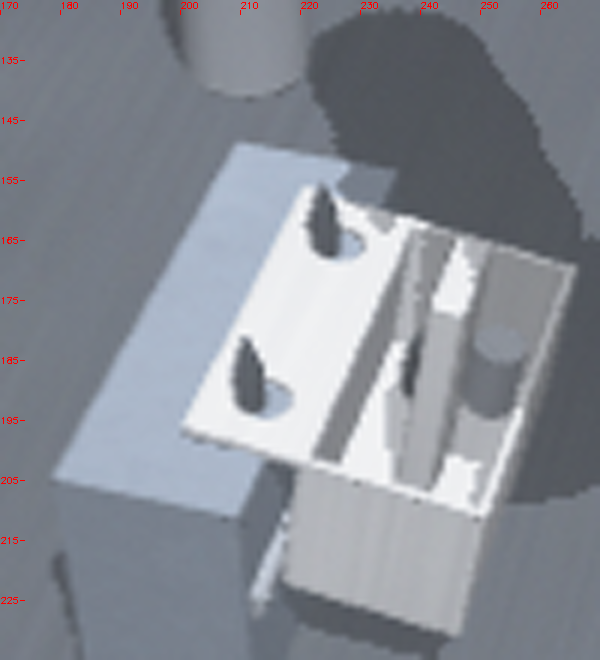

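View pics/f1.png

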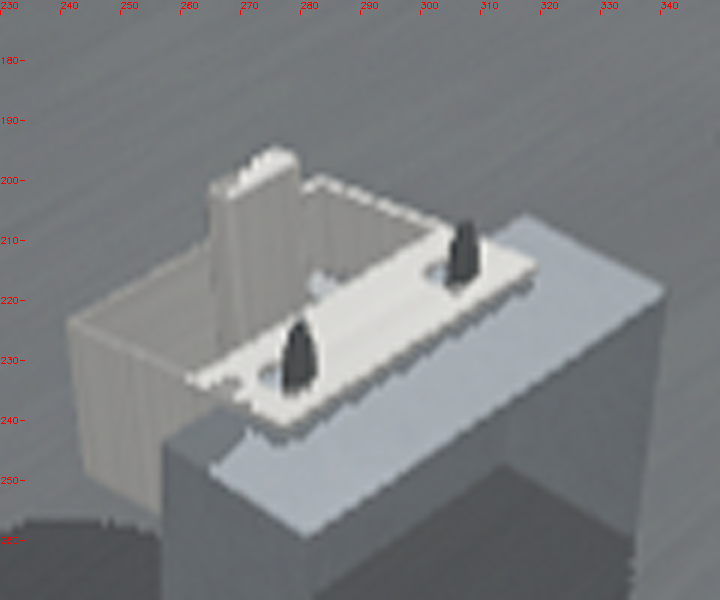

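View pics/f0.png

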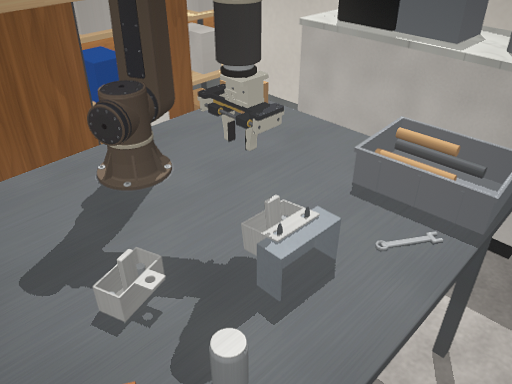

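The tray hangs on both pins with its rear edge slightly raised, and the gripper is clear. I'll check the tilt and the hole offset by triangulating its rim corners.

```bash
python3 - <<'E'
from h import *; import pickle
np.set_printoptions(precision=4,suppress=True)
S=pickle.load(open("s5.pkl","rb")); S0=pickle.load(open("s0.pkl","rb"))
S["scene"]["eye"]=S["scene"]["eye"]+[-.0018,.0013,0]; S["side"]["eye"]=S["side"]["eye"]+[.0018,-.0013,0]
c=lambda x0,y0,k,a,b:(x0+(a+.5)/k-.5,y0+(b+.5)/k-.5)
pr={"lipR":((182,430),(285,424)),"lipL":((304,187),(537,262)),"frR":((486,514),(69,322)),"frL":((576,266),(322,178)),
"holeR":((268,399),None),"pinR":((250,410),None)}
P={}
for n,(a,b) in pr.items():
    if b: P[n]=tri([(S["side"],c(170,125,6,*a)),(S["scene"],c(230,170,6,*b))]); print(n,P[n])
L=(P["lipR"]+P["lipL"])/2;F=(P["frR"]+P["frL"])/2; d=L-F
print("len",np.linalg.norm(d),"tilt",np.degrees(np.arctan2(d[2],d[0])))
d=P["lipL"]-P["lipR"];print("width",np.linalg.norm(d),"yaw",np.degrees(np.arctan2(-d[0],d[1])))
# sidewall edges: tray vertical edges tilt from reference: holes on plane z~.125
for n,pts,k,x0,y0 in (("side",[(268,399),(342,244)],6,170,125),("scene",[(281,379),(447,274)],6,230,170)):
    print(n,plane(S[n],[c(x0,y0,k,*p) for p in pts],.125))
# post edges vs vertical (scene/side) : post top centre
print("post top",tri([(S["side"],c(170,125,6,454,280)),(S["scene"],c(230,170,6,257,172))]))
# spare: pixel displacement
for n,(x,y,w,h) in {"scene":(85,235,85,85),"side":(280,105,60,70)}.items():
    g=lambda s:cv2.cvtColor(s["color"],cv2.COLOR_RGB2GRAY)
    t=g(S0[n])[y:y+h,x:x+w];r=cv2.matchTemplate(g(S[n])[y-8:y+h+8,x-8:x+w+8],t,cv2.TM_CCOEFF_NORMED)
    print(n,"spare shift px",np.array(cv2.minMaxLoc(r)[3])-8,r.max())
E
```

```text
lipR [ 0.6596 -0.0046  0.075 ]
lipL [0.6731 0.0059 0.1759]
frR [ 0.5406 -0.0064  0.0577]
frL [0.5683 0.0144 0.1625]
len 0.11299453632729745 tilt 7.817404238022238
width 0.1023863584026451 yaw -52.32177018536061
side [[ 0.6448  0.0459  0.125 ]
 [ 0.6417 -0.0442  0.125 ]]
scene [[ 0.6438 -0.048   0.125 ]
 [ 0.6463  0.0433  0.125 ]]
post top [0.5843 0.0046 0.1606]
scene spare shift px [0 0] 0.86768526
side spare shift px [0 0] 0.6832829
```

```bash
python3 - <<'E'
from h import *; import pickle
np.set_printoptions(precision=4,suppress=True)
S=pickle.load(open("s5.pkl","rb"))
S["scene"]["eye"]=S["scene"]["eye"]+[-.0018,.0013,0]; S["side"]["eye"]=S["side"]["eye"]+[.0018,-.0013,0]
c=lambda x0,y0,k,a,b:(x0+(a+.5)/k-.5,y0+(b+.5)/k-.5)
pr={"lipL":((182,430),(537,262)),"lipR":((304,187),(285,424)),"frL":((486,514),(322,178)),"frR":((576,266),(69,322)),
"holeL":((268,399),(447,274)),"holeR":((342,244),(281,379))}
P={n:tri([(S["side"],c(170,125,6,*a)),(S["scene"],c(230,170,6,*b))]) for n,(a,b) in pr.items()}
for n in P: print(n,P[n])
L=(P["lipR"]+P["lipL"])/2;F=(P["frR"]+P["frL"])/2; d=L-F
print("len",np.linalg.norm(d),"tilt",np.degrees(np.arctan2(d[2],d[0])))
d=P["lipL"]-P["lipR"];print("width",np.linalg.norm(d),"yaw",np.degrees(np.arctan2(-d[0],d[1])))
E
```

```text
lipL [0.6688 0.0705 0.1275]
lipR [ 0.6646 -0.0698  0.1289]
frL [0.5576 0.0729 0.1132]
frR [ 0.5528 -0.066   0.113 ]
holeL [0.6453 0.0447 0.1237]
holeR [ 0.6423 -0.0462  0.1232]
len 0.11254364861664108 tilt 7.71023402377371
width 0.14028463287586573 yaw -1.7123023435927565
```

The tray hangs stably: tilt 7.7° (limit 12°), yaw matching the rack's −1.7°, hole midpoint about 6 mm forward of the pins (limit 10 mm), and the lip's height at the ledge. The spare shows no shift. Handing in.

```bash
python3 -c "
from plant import *
print(get_obs()['clock']);print(close_job())"
```

```text
11.125
the job is handed in; nothing more can be done
None
```

The two-hole tray is hanging on the rack with both pins through its holes. I gripped it by the post, lowered the lip until the wrist force showed contact with the ledge, released it and backed the gripper clear. I handed the job in at 11.1 s.

The last checks were made from the camera views:

| Check | Measured | Limit |
|---|---|---|
| Hole midpoint from pin midpoint, x | about 6 mm toward the robot | 10 mm |
| Hole midpoint from pin midpoint, y | under 1 mm | 10 mm |
| Lip underside from ledge top | about 0–1 mm | 10 mm |
| Tilt | about 7.7° | 12° |
| Yaw, tray and rack | −1.7° and about −1.6° | 12° apart |

- **Lean:** when released, the tray slid about 6 mm forward on the pins. It now leans with its back lower edge about against the spacer bar, so it is not perfectly upright. The lip's back edge is also slightly raised.
- **Spare tray:** it showed no pixel shift in either view. The match scores were only fair (0.87 and 0.68), and the lighting on the bench had changed between the pictures.
- **Camera disagreement:** the scene and side cameras differed by 3–6 mm in absolute position. I aligned holes to pins within each view to cancel that, and split the difference for the final check.
- **First tilt calculation:** it paired the left and right corners wrongly between the views. I redid it, and the figures above are the corrected ones.

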